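# Stack the sign-stand poles on the V-cradle

### The job

Rack up the sign-stand pole sections: lay the silver pole centred in the cradle's groove that leads to the green carton and the black pole centred in the other groove, the one that leads to the red carton. Then set the yellow saddle, right way up as it is, squarely across the middle of both poles so that it chocks them, and last lay the orange pole along the groove on top of the saddle, centred and parallel to the two below. Leave the blue pole and the roll of tape where they lie.

Things in the scene. Friction and masses are not known exactly. Their poses are not given: they have to be found in the camera images.
- silver_pole: Bare silver aluminium round pole section, a closed tube 32 mm in diameter, 170 mm long, about 130 g, lying on the table, free to roll. Origin mid-length on its axis (16 mm above the table); x along its length, either sense; y and z turn as it rolls.
- black_pole: Black round pole section, a closed tube 32 mm in diameter, 170 mm long, about 130 g, lying on the table, free to roll. Origin mid-length on its axis (16 mm above the table); x along its length, either sense; y and z turn as it rolls.
- orange_pole: Orange round pole section, a closed tube 32 mm in diameter, 170 mm long, about 130 g, lying on the table, free to roll. Origin mid-length on its axis (16 mm above the table); x along its length, either sense; y and z turn as it rolls.
- blue_pole: Blue round pole section, a closed tube 32 mm in diameter, 170 mm long, about 130 g, lying on the table, free to roll. Origin mid-length on its axis (16 mm above the table); x along its length, either sense; y and z turn as it rolls. A spare; it stays where it is.
- saddle: Yellow saddle, 50 (x) x 132 (y) x 48 mm high, 200 g, upright at start. Origin: centre of underside. Under it two inverted V notches along x at y = +-42 mm fit over poles; between them a solid core (y within 23, z 0-30 mm), 50 mm thick across x: grip there. On top, at y = 0, a V groove along x, 27 mm wide: a pole in it has its axis at z 59.5 mm. Seated on both poles: origin 41 mm above the table.
- cradle: Wooden twin V-cradle, fixed: board 150 (x) x 140 (y) x 10 mm with two V grooves along x at y = +42 and -42 mm, each made by two V-blocks at x = +-50 mm, 24 mm long, 33 mm high, open between. A pole in a groove has its axis 36.6 mm above the table. Origin: centre of underside, on the table; x points away from the robot to the cartons, within 12 degrees.
- green_carton: Green closed carton, 84 x 89 mm, 58 mm high, fixed beyond the cradle (its +x side): about 150 mm from the cradle's middle along x and 60 mm to one side in y, behind one groove; the other carton is behind the other groove. Sides vary. Origin at the centre of its underside. Only a marker.
- red_carton: Red closed carton, 84 x 89 mm, 58 mm high, fixed beyond the cradle (its +x side): about 150 mm from the cradle's middle along x and 60 mm to one side in y, behind one groove; the other carton is behind the other groove. Sides vary. Origin at the centre of its underside. Only a marker.
- tape_roll: Brown ring-shaped roll of packing tape lying flat, 84 mm outside and 64 mm inside diameter, 48 mm high. Origin at the centre of its underside. It stays where it is.
Mind the look-alikes: they are no part of the job. Of the things like the silver_pole, leave any that is purple; of the rest the larger one is meant.

How it is judged:
On the way, in this order (a step that is already met when the one before it is completed fails the run):
1. the silver pole lies in the green carton's groove and the black pole in the red carton's groove, both let go (((y of green_carton in the frame of cradle between 0 and 1 m and x of silver_pole in the frame of cradle between -0.02 and 0.02 m and y of silver_pole in the frame of cradle between 0.035 and 0.049 m and z of silver_pole in the frame of cradle between 0.032 and 0.0415 m and angle between the x axis of each of silver_pole, black_pole and the x axis of cradle, either way round below 0.12 rad and x of black_pole in the frame of cradle between -0.02 and 0.02 m and y of black_pole in the frame of cradle between -0.049 and -0.035 m and z of black_pole in the frame of cradle between 0.032 and 0.0415 m) or (y of green_carton in the frame of cradle between -1 and 0 m and x of silver_pole in the frame of cradle between -0.02 and 0.02 m and y of silver_pole in the frame of cradle between -0.049 and -0.035 m and z of silver_pole in the frame of cradle between 0.032 and 0.0415 m and angle between the x axis of each of silver_pole, black_pole and the x axis of cradle, either way round below 0.12 rad and x of black_pole in the frame of cradle between -0.02 and 0.02 m and y of black_pole in the frame of cradle between 0.035 and 0.049 m and z of black_pole in the frame of cradle between 0.032 and 0.0415 m)) and contact force between each of silver_pole, black_pole and the fingers below 0.1 N), for 0.2 s.
2. the saddle sits across both poles, let go, with the two poles still in their grooves (((y of green_carton in the frame of cradle between 0 and 1 m and x of silver_pole in the frame of cradle between -0.02 and 0.02 m and y of silver_pole in the frame of cradle between 0.035 and 0.049 m and z of silver_pole in the frame of cradle between 0.032 and 0.0415 m and angle between the x axis of each of silver_pole, black_pole and the x axis of cradle, either way round below 0.12 rad and x of black_pole in the frame of cradle between -0.02 and 0.02 m and y of black_pole in the frame of cradle between -0.049 and -0.035 m and z of black_pole in the frame of cradle between 0.032 and 0.0415 m) or (y of green_carton in the frame of cradle between -1 and 0 m and x of silver_pole in the frame of cradle between -0.02 and 0.02 m and y of silver_pole in the frame of cradle between -0.049 and -0.035 m and z of silver_pole in the frame of cradle between 0.032 and 0.0415 m and angle between the x axis of each of silver_pole, black_pole and the x axis of cradle, either way round below 0.12 rad and x of black_pole in the frame of cradle between -0.02 and 0.02 m and y of black_pole in the frame of cradle between 0.035 and 0.049 m and z of black_pole in the frame of cradle between 0.032 and 0.0415 m)) and x of saddle in the frame of cradle between -0.015 and 0.015 m and y of saddle in the frame of cradle between -0.008 and 0.008 m and z of saddle in the frame of cradle between 0.037 and 0.046 m and angle between the x axis of saddle and the x axis of cradle, either way round below 0.12 rad and angle between saddle's own z axis and vertical below 0.1 rad and contact force between saddle and the fingers below 0.1 N), for 0.2 s.
At the end, for the whole second after the job is handed in: Silver pole seated in the green carton's groove, black in the red's (7 mm across, 20 mm along); saddle upright, seated across both (15 mm along, 8 mm across); orange pole seated in its top groove (7 mm across, 20 mm along); all parallel within 0.12 rad, released, at rest (((y of green_carton in the frame of cradle between 0 and 1 m and x of silver_pole in the frame of cradle between -0.02 and 0.02 m and y of silver_pole in the frame of cradle between 0.035 and 0.049 m and z of silver_pole in the frame of cradle between 0.032 and 0.0415 m and angle between the x axis of each of silver_pole, black_pole and the x axis of cradle, either way round below 0.12 rad and x of black_pole in the frame of cradle between -0.02 and 0.02 m and y of black_pole in the frame of cradle between -0.049 and -0.035 m and z of black_pole in the frame of cradle between 0.032 and 0.0415 m) or (y of green_carton in the frame of cradle between -1 and 0 m and x of silver_pole in the frame of cradle between -0.02 and 0.02 m and y of silver_pole in the frame of cradle between -0.049 and -0.035 m and z of silver_pole in the frame of cradle between 0.032 and 0.0415 m and angle between the x axis of each of silver_pole, black_pole and the x axis of cradle, either way round below 0.12 rad and x of black_pole in the frame of cradle between -0.02 and 0.02 m and y of black_pole in the frame of cradle between 0.035 and 0.049 m and z of black_pole in the frame of cradle between 0.032 and 0.0415 m)) and x of saddle in the frame of cradle between -0.015 and 0.015 m and y of saddle in the frame of cradle between -0.008 and 0.008 m and z of saddle in the frame of cradle between 0.037 and 0.046 m and angle between the x axis of saddle and the x axis of cradle, either way round below 0.12 rad and angle between saddle's own z axis and vertical below 0.1 rad and x of orange_pole in the frame of saddle between -0.02 and 0.02 m and y of orange_pole in the frame of saddle between -0.007 and 0.007 m and z of orange_pole in the frame of saddle between 0.055 and 0.065 m and angle between the x axis of orange_pole and the x axis of saddle, either way round below 0.12 rad and linear speed of each of silver_pole, black_pole, orange_pole, saddle below 0.02 m/s); the robot touches nothing.
It fails at once if the blue pole is shifted by more than 30 mm (distance of blue_pole from where it was at the start of the episode above 0.03 m).
It fails at once if the roll of tape is shifted by more than 30 mm (distance of tape_roll from where it was at the start of the episode above 0.03 m).
It also fails if it takes over 136 s, if anything falls off the work surface, if the arm or the gripper's body presses on something with over 40 N, if the wrist force passes 120 N, or if a joint passes its speed limit or range.

### The arm

A 6-joint arm with a two-finger parallel gripper is mounted at the origin on the work surface. World frame = base frame: x ahead of the robot, y to its left, z up, the work surface at z = 0. Lengths are in m, angles in rad, forces in N, time in s.
With the tool pointing down it reaches from about 0.25 to 0.8 m from the base axis. Payload 8.5 kg.
Tool frame: the origin (TCP) lies on the centre line of the jaws, within the pads' length; the fingertips stand 17 mm ahead of it and the grasp point (between the pads) lies 2 mm behind it; z points along the fingers, x is the direction in which the jaws open and shut, and the axes are right-handed (so a half turn about z gives the same grasp; the last joint's range is limited). The gripper opens to 85 mm and grips with 20 to 120 N. Pads are 22 mm wide; open, the fingers measure 114 mm over their backs; the gripper's body (76 mm by 85 mm) begins 54 mm behind the grasp point. The pads swing forward as they close: fully open they stand 13 mm farther back than shut.
Start: joints at [-1.28, 0.238, -0.013, 1.319, 0, 1.571], TCP at [0.151, -0.503, 0.248] pointing down, gripper open.
Joint ranges: [-2.66, 2.66], [-1.03, 1.9], [-1.14, 1.46], [-1.82, 2.27], [-1.45, 1.34], [-3.14, 3.14]. Speed limits (rad/s): [2.22, 2.22, 2.79, 3.14, 3.14, 3.14].

### API

Orientations are given as a 3x3 rotation matrix whose columns are the frame's x, y, z axes.
In Python, from plant import env, get_image, camera_info, workorder gives the robot as it stands. The module is installed in compiled form; this text tells all that it offers.
- The arm moves only by the shell command python3 -m handwheel 'ROWS' [FORCE]. ROWS is a JSON object of lists of equal length, an entry for each row: "jaw": the closure in counts, from 0 (fully open) to 255 (shut); "translation": the shift along the tool's x, y, z in cm, a list of three; "spin": the turn about the tool's z in degrees. A call has 1 to 20 rows; each row shifts and turns the commanded pose from where the row before left it, along the tool's axes as they then stand; what a row does not reach is not made up. A row lasts 1/10 s, in which the tool goes at most 50 mm and 8.59 degrees, less where a joint would pass 70% of its speed; a pose out of reach is approached as far as the arm can. A call is refused whole if a number of a shift passes 5 or a number of a turn 8.59, either way. A call with a gripper value outside its range is refused whole. The fingers move at their own pace and stop on an object; FORCE is the grip in N (left out, the last holds). Time passes only in rows, so rows that do not move let the fingers close. It gives the time, the measured TCP pose, the force and the opening at its end, in the units of the state.
- env.get_state(): the state, without advancing time (a new reading comes with each control period).
- get_image(name): name is "side" or "top"; returns the picture (420x560x3 uint8, blue, green, red); there is no depth.
- camera_info(name): a dict with "intrinsics" (3x3 intrinsics, pixels), "k1" (the pictures are not rectified: a ray, as slopes to the right and down, at radius r is drawn at 1 + k1 r^2 times it, then the intrinsics apply), "T" (4x4, takes a point from camera to world coordinates). Camera axes: x right, y down, z forward; pixel columns grow to the right and rows downward; lengths in m; the calibration is good to about 2 mm. A picture is of the moment at which its call begins. camera_info takes no time and is no camera call.
- workorder.job_done(): hands the job in, once; it reports no verdict.
The state is a dict: "t": time; "q": joint angles; "dq": joint speeds; "tau": joint torques, N m; "eef_pos": TCP position; "eef_rot": TCP orientation; "force": force on the tool from outside, world axes, zero at the start; "ft_torque": the same for the moment, N m; "gripper_width": opening from 0.0 (shut) to 1.0 (fully open).
Only numpy, scipy, OpenCV 4.12 (cv2) and the standard library are available. Lean on these libraries where they do the work, as an engineer would, in place of code of your own. Each camera call takes 0.05 s, during which the arm holds its last target. There are 200 camera calls.

## Working session

There is one attempt and no reset: what is moved stays moved. The work goes in short steps, Python scripts to look and compute and a shell command to move; the robot and the scene stay as the last step left them, time stands still between calls to the robot, and variables do not carry over. Pictures are saved under pics/ and viewed, on a budget of 14 in all, crops included, one or two more only if the job needs it, and the job is handed in when it is done.

```bash
mkdir -p pics
cat > h.py <<'E'
import numpy as np, cv2
from plant import env, get_image, camera_info, workorder
def cam(n):
    c=camera_info(n); return np.array(c["intrinsics"]),c["k1"],np.array(c["T"])
def ray(n,u,v):
    K,k1,T=cam(n); d=np.linalg.solve(K,[u,v,1.])[:2]; r=np.linalg.norm(d); s=r
    for _ in range(50): s=r/(1+k1*s*s)
    d=d*(s/r if r>0 else 1); return T[:3,3],T[:3,:3]@np.array([d[0],d[1],1])
def onz(n,u,v,z):
    o,d=ray(n,u,v); return o+d*(z-o[2])/d[2]
def proj(n,P):
    K,k1,T=cam(n); p=np.linalg.inv(T)@np.r_[P,1]; d=p[:2]/p[2]; d=d*(1+k1*(d@d)); return (K@np.r_[d,1])[:2]
def tri(a,b):
    (o1,d1),(o2,d2)=ray(*a),ray(*b); A=np.c_[d1,-d2]; s=np.linalg.lstsq(A,o2-o1,rcond=None)[0]
    p,q=o1+s[0]*d1,o2+s[1]*d2; return (p+q)/2,np.linalg.norm(p-q)
E
python3 - <<'E'
from h import *
for n in("top","side"):
    K,k1,T=cam(n); print(n,K.round(1).tolist(),k1,T.round(3).tolist())
    cv2.imwrite(f"pics/{n}0.png",get_image(n))
s=env.get_state(); print(s["t"],s["eef_pos"],np.round(s["eef_rot"],3).tolist(),s["gripper_width"])
E
```

```text
top [[395.9, 0.0, 284.1], [0.0, 395.9, 207.8], [0.0, 0.0, 1.0]] -0.02196559593386554 [[0.001, -0.985, 0.174, 0.342], [-1.0, 0.001, 0.011, -0.045], [-0.011, -0.174, -0.985, 0.998], [0.0, 0.0, 0.0, 1.0]]
side [[413.0, 0.0, 279.7], [0.0, 413.0, 213.6], [0.0, 0.0, 1.0]] -0.008868985233656307 [[0.956, -0.214, 0.201, 0.337], [-0.293, -0.735, 0.612, -0.627], [0.016, -0.644, -0.765, 0.81], [0.0, 0.0, 0.0, 1.0]]
0.1 [ 0.15040389 -0.50262     0.24775978] [[0.287, -0.958, -0.0], [-0.958, -0.287, 0.001], [-0.001, 0.0, -1.0]] 0.9993962077917334
```

View pics/top0.png

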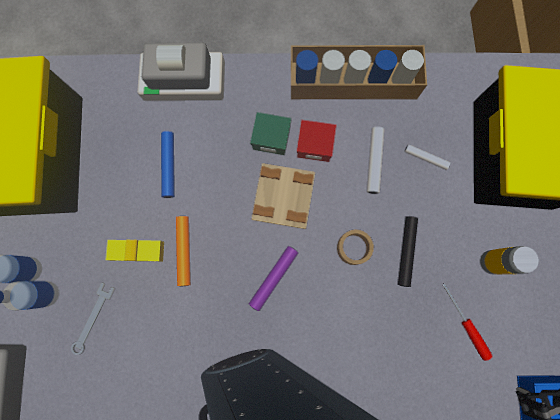

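View pics/side0.png

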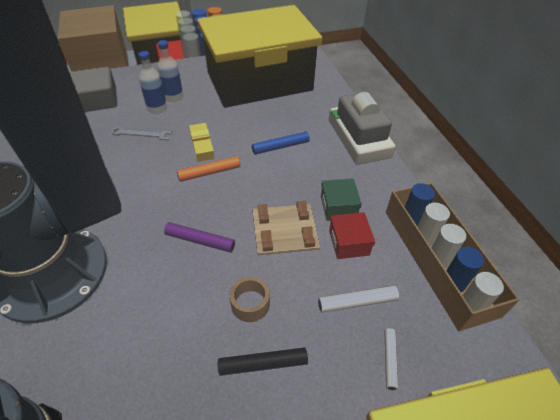

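The candidates for the silver pole in the top view are the large silver one at (376,160), a smaller silver one at (428,157) and the purple one at (273,278). By the description it is the large one. The black pole is at (408,251), orange at (183,250), blue at (168,164), saddle at (134,250), cradle at (284,195) and tape at (356,247). Green is left (+y) of red.

Next I'll fit poses from both views and check them in a close crop.

```bash
cat > fit.py <<'E'
from h import *
from scipy.optimize import least_squares
HSV={"silver":((0,0,150),(180,40,255)),"black":((0,0,0),(180,255,55)),"orange":((8,130,90),(20,255,255)),
 "blue":((100,120,40),(130,255,255)),"saddle":((24,130,90),(35,255,255)),"cradle":((5,40,50),(30,255,255)),
 "green":((60,60,20),(95,255,255)),"red":((0,150,60),(5,255,255)),"purple":((135,80,40),(165,255,255))}
a=np.linspace(0,2*np.pi,24,endpoint=False)
CYL=np.array([[x,16*np.cos(t),16*np.sin(t)] for x in(-85,85) for t in a])/1e3
box=lambda x,y,z0,z1:np.array([[i*x/2,j*y/2,k] for i in(-1,1) for j in(-1,1) for k in(z0,z1)])/1e3
SAD=box(50,132,0,48)   # refined by hull; see overlay
CRA=box(150,140,0,10)
def mask(img,name,uv,r=55):
    m=cv2.inRange(cv2.cvtColor(img,cv2.COLOR_BGR2HSV),*HSV[name])
    w=np.zeros_like(m); cv2.circle(w,(int(uv[0]),int(uv[1])),r,255,-1); m&=w
    m=cv2.morphologyEx(m,cv2.MORPH_CLOSE,np.ones((3,3),np.uint8))
    c=max(cv2.findContours(m,cv2.RETR_EXTERNAL,cv2.CHAIN_APPROX_NONE)[0],key=cv2.contourArea)
    return cv2.convexHull(c).reshape(-1,2).astype(np.float32)
def feat(h):
    m=cv2.moments(h.reshape(-1,1,2).astype(np.float32)); A=m["m00"]
    return np.array([m["m10"]/A,m["m01"]/A]),np.array([[m["mu20"],m["mu11"]],[m["mu11"],m["mu02"]]])/A
def hull(n,M,p):
    c,s=np.cos(p[3]),np.sin(p[3]); R=np.array([[c,-s,0],[s,c,0],[0,0,1]])
    return cv2.convexHull(np.array([proj(n,R@q+p[:3]) for q in M],np.float32)).reshape(-1,2)
def fit(obs,M,p0):
    def f(p):
        r=[]
        for n,h in obs.items():
            c,C=feat(hull(n,M,p)); c0,C0=feat(h); r+=list(c-c0)+list((C-C0)[[0,0,1],[0,1,1]]/15)
        return r
    s=least_squares(f,p0,x_scale=[.01,.01,.01,.1],diff_step=1e-4); return s.x,np.abs(s.fun).max()
E
cat > m0.py <<'E'
from fit import *
im={n:cv2.imread(f"pics/{n}0.png") for n in("top","side")}
S={"silver":((376,160),(359,299),CYL,.016),"black":((408,251),(263,361),CYL,.016),"orange":((183,250),(209,169),CYL,.016),
"blue":((168,164),(281,143),CYL,.016),"saddle":((134,250),(202,142),SAD,0),"cradle":((284,195),(286,228),CRA,0)}
ov={n:im[n].copy() for n in im}
for k,(t,s,M,z) in S.items():
    obs={n:mask(im[n],k,uv) for n,uv in(("top",t),("side",s))}
    P=onz("top",*t,z)
    best=min((fit(obs,M,[P[0],P[1],z,y]) for y in((.3,-.3) if M is CYL else (.1,-.1,1.4))),key=lambda r:r[1])
    yaw=best[0][3]; print(k,(best[0][:3]*1e3).round(1),"yaw",np.degrees(yaw).round(1),"res",best[1].round(2),[cv2.contourArea(h) for h in obs.values()])
    for n in im: cv2.polylines(ov[n],[np.int32(hull(n,M,best[0])*8)],True,(255,0,255),1,cv2.LINE_AA,3)
E1=cv2.resize(ov["top"][85:325,95:455],(800,533),interpolation=cv2.INTER_CUBIC); cv2.imwrite("pics/ovtop.png",E1)
E2=cv2.resize(ov["side"][110:400,130:430],None,fx=2,fy=2,interpolation=cv2.INTER_CUBIC); cv2.imwrite("pics/ovside.png",E2)
E
python3 m0.py
```

```text
Traceback (most recent call last):
  File "m0.py", line 9, in <module>
    best=min((fit(obs,M,[P[0],P[1],z,y]) for y in((.3,-.3) if M is CYL else (.1,-.1,1.4))),key=lambda r:r[1])
  File "m0.py", line 9, in <genexpr>
    best=min((fit(obs,M,[P[0],P[1],z,y]) for y in((.3,-.3) if M is CYL else (.1,-.1,1.4))),key=lambda r:r[1])
              ~~~^^^^^^^^^^^^^^^^^^^^^^^
  File "fit.py", line 29, in fit
    s=least_squares(f,p0,x_scale=[.01,.01,.01,.1],diff_step=1e-4); return s.x,np.abs(s.fun).max()
  File "fit.py", line 27, in f
    c,C=feat(hull(n,M,p)); c0,C0=feat(h); r+=list(c-c0)+list((C-C0)[[0,0,1],[0,1,1]]/15)
             ~~~~^^^^^^^
  File "fit.py", line 22, in hull
    return cv2.convexHull(np.array([proj(n,R@q+p[:3]) for q in M],np.float32)).reshape(-1,2)
                                    ~~~~^^^^^^^^^^^^^
  File "h.py", line 12, in proj
    K,k1,T=cam(n); p=np.linalg.inv(T)@np.r_[P,1]; d=p[:2]/p[2]; d=d*(1+k1*(d@d)); return (K@np.r_[d,1])[:2]
           ~~~^^^
  File "h.py", line 4, in cam
    c=camera_info(n); return np.array(c["intrinsics"]),c["k1"],np.array(c["T"])
ValueError: time passes only in moves, steps and waits
```

```bash
python3 - <<'E'
s=open('h.py').read()
s=s.replace("def cam(n):","import functools\n@functools.cache\ndef cam(n):")
open('h.py','w').write(s)
f=open('fit.py').read()
i=f.index("def feat"); j=f.index("def hull"); k=f.index("def fit")
f=f[:i]+'''def feat(h):
    o=h.mean(0); m=cv2.moments((h-o).reshape(-1,1,2).astype(np.float32)); A=m["m00"]
    return o+[m["m10"]/A,m["m01"]/A],np.array([[m["mu20"],m["mu11"]],[m["mu11"],m["mu02"]]])/A
'''+f[j:k]+'''def fit(obs,M,p0):
    sc=np.array([.1,.1,.1,1]); P=lambda q:np.array(p0)+(q-1)*sc
    def f(q):
        r=[]
        for n,h in obs.items():
            c,C=feat(hull(n,M,P(q))); c0,C0=feat(h); r+=list(c-c0)+list((C-C0)[[0,0,1],[0,1,1]]/15)
        return r
    s=least_squares(f,np.ones(4),diff_step=2e-3); return P(s.x),np.abs(s.fun).max()
'''
open('fit.py','w').write(f)
E
python3 m0.py 2>&1 | tail -12
```

```text
silver [ 642.2 -266.8   14.9] yaw -5.8 res 2.08 [712.0, 958.5]
black [ 4.051e+02 -3.415e+02 -3.000e-01] yaw -9.6 res 1.51 [857.0, 667.0]
orange [406.7 220.1  14.4] yaw 4.3 res 1.25 [832.0, 608.5]
blue [632.4 271.1  13.6] yaw 4.7 res 1.67 [747.0, 488.5]
saddle [409.4 352.3 -31.9] yaw 4.9 res 6.51 [1055.5, 285.0]
cradle [547.4 -31.1   5.9] yaw 167.3 res 0.99 [3158.5, 2964.0]
```

View pics/ovtop.png

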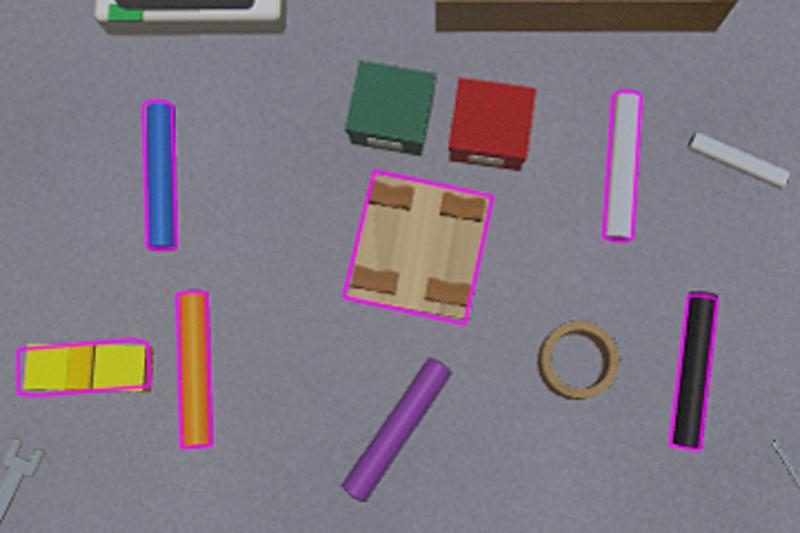

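View pics/ovside.png

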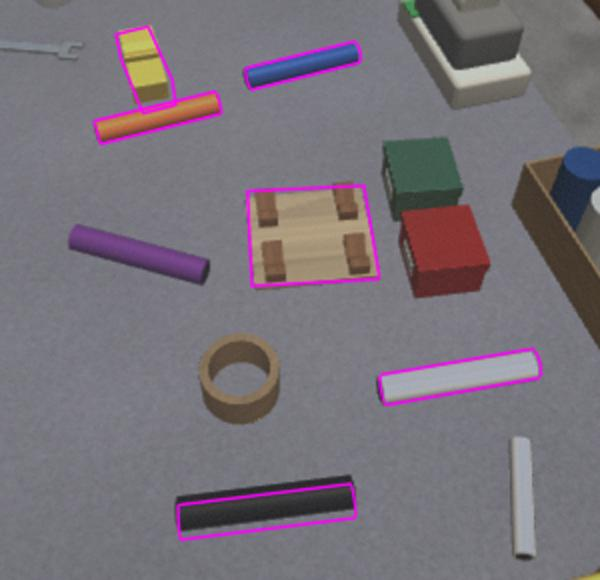

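The overlays fit silver (the larger one, confirmed), orange, blue and the cradle board. They are off for black and the saddle because the thresholds clip the shaded faces. I'll widen those thresholds and fit the cradle from the light wood only.

```bash
sed -i 's/(180,255,55)/(180,255,75)/; s/"saddle":((24,130,90),(35,255,255))/"saddle":((20,110,45),(36,255,255))/' fit.py
sed -i 's/"cradle":((5,40,50)/"cradle":((8,35,105)/' fit.py
cat >> m0.py <<'E'
    if k in("black","saddle","cradle","silver","orange"):
        for n in im:
            q=fit({n:obs[n]},M,[*best[0][:2],z,yaw]) if 0 else None
        f=lambda w,o=obs,M=M,z=z,b=best:least_squares
E
sed -i '/^    if k in("black"/,$d' m0.py
python3 - <<'E'
s=open('m0.py').read()
s=s.replace("    for n in im: cv2","    for n in im: c,_=feat(hull(n,M,[*best[0][:2],z,yaw])); print('   ',n,'nominal z resid px',(c-feat(obs[n])[0]).round(1),'area model',cv2.contourArea(hull(n,M,best[0])))\n    for n in im: cv2")
open('m0.py','w').write(s)
E
python3 m0.py 2>&1 | tail -20
python3 - <<'E'
import cv2,numpy as np
a=cv2.imread('pics/ovtop.png')[320:420,0:180];b=cv2.imread('pics/ovside.png')
h=lambda x:cv2.resize(x,(400,300),interpolation=cv2.INTER_CUBIC)
cv2.imwrite('pics/c1.png',np.vstack([np.hstack([h(a),h(b[10:130,90:250])]),np.hstack([h(cv2.imread('pics/ovtop.png')[160:330,330:510]),h(b[460:560,160:370])])]))
E
```

```text
silver [ 642.2 -266.8   14.9] yaw -5.8 res 2.08 [712.0, 958.5]
    top nominal z resid px [-1.1  0.3] area model 840.8023068453185
    side nominal z resid px [0.7 0.3] area model 1210.864138265606
black [ 405.9 -338.3   13.4] yaw -9.4 res 0.58 [890.0, 1519.0]
    top nominal z resid px [-0.1  0.4] area model 940.21967395721
    side nominal z resid px [ 0.4 -0.4] area model 1550.235002384521
orange [406.7 220.1  14.4] yaw 4.3 res 1.25 [832.0, 608.5]
    top nominal z resid px [-0.6  0.1] area model 918.9238384347409
    side nominal z resid px [0.3 0. ] area model 733.8108343718341
blue [632.4 271.1  13.6] yaw 4.7 res 1.67 [747.0, 488.5]
    top nominal z resid px [-0.8 -0.3] area model 845.7911687230226
    side nominal z resid px [0.3 0. ] area model 632.4538106702967
saddle [407.5 339.4 -11.1] yaw 0.8 res 2.29 [1115.5, 599.5]
    top nominal z resid px [-2.1 -0. ] area model 1272.9403847575304
    side nominal z resid px [ 0.1 -2.4] area model 770.2604499890003
cradle [547.4 -31.1   5.9] yaw -12.9 res 1.01 [3179.0, 2973.0]
    top nominal z resid px [-0.1  0.8] area model 3231.625964333769
    side nominal z resid px [0.3 1.5] area model 2890.794949271134
```

View pics/c1.png

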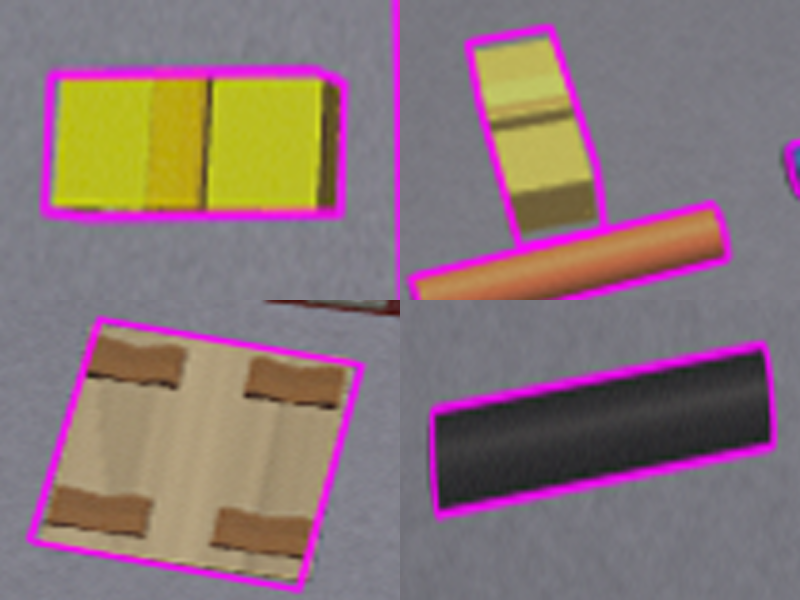

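```bash
cat > m1.py <<'E'
from fit import *
im={n:cv2.imread(f"pics/{n}0.png") for n in("top","side")}
def fitz(obs,M,p0,z):
    P=lambda q:np.array([p0[0]+(q[0]-1)*.1,p0[1]+(q[1]-1)*.1,z,p0[2]+q[2]-1])
    def f(q):
        r=[]
        for n,h in obs.items():
            c,C=feat(hull(n,M,P(q))); c0,C0=feat(h); r+=list(c-c0)+list((C-C0)[[0,0,1],[0,1,1]]/15)
        return r
    s=least_squares(f,np.ones(3),diff_step=2e-3); return P(s.x),np.array(s.fun)
if __name__=="__main__":
    HSV["saddle"]=((20,110,110),(36,255,255))
    TOP=box(50,132,48,48)
    S={"silver":((376,160),(359,299),CYL,.016,(.642,-.267,-.1)),"black":((408,251),(263,361),CYL,.016,(.405,-.338,-.16)),"orange":((183,250),(209,169),CYL,.016,(.407,.22,.07)),
    "saddle":((134,250),(202,142),TOP,0,(.409,.345,.05)),"cradle":((284,195),(286,228),CRA,0,(.547,-.031,-.21))}
    for k,(t,s,M,z,p0) in S.items():
        obs={n:mask(im[n],k,uv) for n,uv in(("top",t),("side",s))}
        for sub in(obs,{"top":obs["top"]},{"side":obs["side"]}):
            p,r=fitz(sub,M,p0,z); print(k,list(sub),(p[:2]*1e3).round(1),np.degrees(p[3]).round(1),r.round(1))
        if k=="saddle":
            p,r=fit(obs,M,[*p0[:2],0,p0[2]]); print("free z",(p[:3]*1e3).round(1),np.degrees(p[3]).round(1),r)
    q=fitz({n:mask(im[n],"cradle",uv) for n,uv in(("top",(284,195)),("side",(286,228)))},CRA,(.547,-.031,-.21),0)[0]
    for nm,uv in(("green",(271,132)),("red",(317,138))):
        P=onz("top",*uv,.058); d=P[:2]-q[:2]; c,s=np.cos(q[3]),np.sin(q[3]); print(nm,P,[c*d[0]+s*d[1],-s*d[0]+c*d[1]])
E
python3 m1.py
```

```text
silver ['top', 'side'] [ 641.9 -266.9] -5.8 [-1.   0.4  0.2  0.1  2.1  0.6  0.4  2.1 -0.8  0.6]
silver ['top'] [ 643.2 -269.6] -6.8 [ 0.  -0.1  0.2 -0.3  2.1]
silver ['side'] [ 641.4 -265. ] -5.5 [ 0.  -0.3  2.  -0.9  0.7]
black ['top', 'side'] [ 405.7 -338.5] -9.3 [ 0.1  0.4  0.1 -0.1  0.6  0.3 -0.2  0.8 -0.2  0.1]
black ['top'] [ 406.8 -338.5] -9.4 [ 0.  -0.   0.1 -0.1  0.6]
black ['side'] [ 405.1 -338.6] -9.3 [ 0.  -0.1  0.8 -0.2  0.1]
orange ['top', 'side'] [406.6 219.3] 4.3 [-0.3  0.2  0.2  0.2  1.1  0.4  0.2  1.3 -0.4  0.4]
orange ['top'] [407.2 218.6] 4.2 [-0.  -0.   0.2  0.1  1.1]
orange ['side'] [405.9 220.9] 4.4 [ 0.  -0.1  1.3 -0.4  0.4]
saddle ['top', 'side'] [405.8 321.5] -0.3 [ 2.7  0.4 -0.3  0.1  0.2 -0.7 -4.8  0.1 -0.4 -2. ]
saddle ['top'] [406.7 328.1] 0.3 [ 0.   0.  -0.3 -0.   0.2]
saddle ['side'] [404. 300.] -2.1 [ 0.   0.1  0.1 -0.6 -1.7]
free z [407.9 339.9 -31.6] 0.1 2.203795678977838
cradle ['top', 'side'] [548.6 -29.3] -12.7 [-0.8  0.3  0.1 -0.2  0.2  0.5  0.9  0.6 -0.1 -1.1]
cradle ['top'] [549.5 -31.4] -10.3 [-0.  -0.   0.1 -0.1  0.2]
cradle ['side'] [548.8 -26.7] -26.2 [-0.   0.1  0.5  0.1 -1.2]
green [ 0.70002492 -0.00125788  0.058     ] [np.float64(0.14154771322062065), np.float64(0.06068711089077806)]
red [ 0.684002  -0.1158643  0.058    ] [np.float64(0.15111884935537853), np.float64(-0.054637467721001406)]
```

Run:
```python
from h import *
for z in(0,.02,.048): 
    P=onz("top",133,250.7,z); print(z,P.round(4),proj("side",P).round(1))
p,e=tri(("top",133,250.7),("side",201.4,138)); print(p,e)
im=cv2.imread("pics/side0.png"); im2=cv2.imread("pics/top0.png")
c=lambda i,u,v,w,h,f:cv2.resize(i[v:v+h,u:u+w],None,fx=f,fy=f,interpolation=cv2.INTER_NEAREST)
a=c(im,180,115,50,50,8); b=c(im2,95,225,75,50,5)
o=np.zeros((400,800,3),np.uint8); o[:400,:400]=a; o[:250,400:775]=b; cv2.imwrite("pics/s.png",o)
```

```text
0 [0.408  0.3487 0.    ] [201.8 143. ]
0.02 [0.4067 0.3408 0.02  ] [201.  139.4]
0.048 [0.4048 0.3297 0.048 ] [199.8 134.3]
[0.40724721 0.33788799 0.02730386] 0.00214474904365202
```

View pics/s.png

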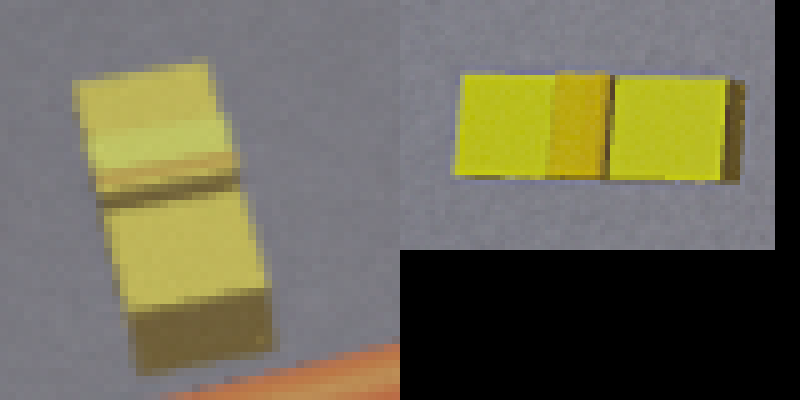

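The saddle's outline may not be a plain box. I'll triangulate its corners one by one.

Run:
```python
from h import *
t=lambda x,y:("top",95+(x-400)/5-.5+.1,225+y/5-.4); s=lambda x,y:("side",180+x/8-.45,115+y/8-.45)
for n,a,b in(("+y far",t(461,75),s(210,62)),("+y near",t(455,177),s(75,82)),("-y far",t(728,80),s(270,288)),("-y near",t(724,180),s(128,310)),
 ("-y far bot",t(745,83),s(273,350)),("-y near bot",t(740,184),s(137,375)),("groove edge -y near",t(612,180),s(105,205)),("g -y far",t(614,78),s(240,182)),
 ("g +y near: orange",t(549,178),s(97,182)),("g+y near: light",t(549,178),s(88,133))):
    p,e=tri(a,b); print(n,(p*1e3).round(1),round(e*1e3,1))
```

```text
+y far [433.5 404.5  29.3] 0.6
+y near [382.9 402.   32.6] 0.1
-y far [430.7 270.7  30.4] 0.3
-y near [381.2 268.9  34.1] 1.4
-y far bot [430.3 271.6   1. ] 3.4
-y near bot [380.4 271.2   1.6] 1.7
groove edge -y near [381.7 322.4  37.7] 0.2
g -y far [431.1 325.9  34.3] 0.6
g +y near: orange [382.8 362.1  16.7] 1.1
g+y near: light [381.8 348.1  50.3] 0.2
```

Corner triangulation shows the saddle's shoulders at z≈31 mm and its raised top near z≈50. Its ends are at y=270 and 403, and its x runs 382 to 432. That gives a 133 x 50 mm footprint, centred at (407, 337) with yaw about 0, which matches the sizes given. Cradle: (548,-30), yaw about -12°. Green is at cradle y +61, so silver goes at +42 and black at -42.

Next is a helper for the deltas, plus a small spin to learn its sign.

```bash
cat > d.py <<'E'
import sys; from h import *
# d.py x y z heading_deg(of tool x): spin, then translation in the turned tool axes (cm)
a=list(map(float,sys.argv[1:])); s=env.get_state(); R=np.array(s["eef_rot"]); p=np.array(s["eef_pos"])
h=np.degrees(np.arctan2(R[1,0],R[0,0])); sp=-((a[3]-h+540)%360-180)
c,w=np.cos(np.radians(a[3])),np.sin(np.radians(a[3])); Q=np.array([[c,w,0],[w,-c,0],[0,0,-1.]])
print("t",round(s["t"],2),"pos",p.round(4),"head",h.round(1),"q1,q6",np.degrees(s["q"])[[0,5]].round(0),"spin",sp.round(1),"trans",(Q.T@(np.array(a[:3])-p)*100).round(2))
E
python3 -m handwheel '{"jaw":[0,0],"translation":[[0,0,0],[0,0,0]],"spin":[8,0]}' 60; python3 d.py 0.642 -0.267 0.15 -96; python3 d.py 0.642 -0.267 0.15 84
```

```text
t: 0.3
eef_pos: [0.1505, -0.5027, 0.2479]
eef_rot: [[0.148, -0.989, -0.0], [-0.989, -0.148, 0.001], [-0.001, 0.0, -1.0]]
force: [0.4, 0.5, 0.1]
gripper_width: 0.999
t 0.3 pos [ 0.1505 -0.5027  0.2479] head -81.5 q1,q6 [-73.  98.] spin 14.5 trans [-28.58 -46.42   9.79]
t 0.3 pos [ 0.1505 -0.5027  0.2479] head -81.5 q1,q6 [-73.  98.] spin -165.5 trans [28.58 46.42  9.79]
```

```bash
python3 -m handwheel '{"jaw":[0,0,0,0,0,0,0,0,0,0,0,0,0,0,0,0,0,0,0,0],"translation":[[0,0,0],[0,0,0],[0,0,0],[0,0,0],[0,0,0],[0,0,0],[0,0,0],[0,0,0],[0,0,0],[0,0,0],[0,0,0],[0,0,0],[0,0,0],[0,0,0],[0,0,0],[0,0,0],[0,0,0],[0,0,0],[0,0,0],[0,0,0]],"spin":[-8.28,-8.28,-8.28,-8.28,-8.28,-8.28,-8.28,-8.28,-8.28,-8.28,-8.28,-8.28,-8.28,-8.28,-8.28,-8.28,-8.28,-8.28,-8.28,-8.28]}' 60 >/dev/null
python3 -m handwheel '{"jaw":[0,0,0,0,0,0,0,0,0,0,0,0,0,0,0,0,0,0],"translation":[[1.79,2.9,0.6],[1.79,2.9,0.6],[1.79,2.9,0.6],[1.79,2.9,0.6],[1.79,2.9,0.6],[1.79,2.9,0.6],[1.79,2.9,0.6],[1.79,2.9,0.6],[1.79,2.9,0.6],[1.79,2.9,0.6],[1.79,2.9,0.6],[1.79,2.9,0.6],[1.79,2.9,0.6],[1.79,2.9,0.6],[1.79,2.9,0.6],[1.79,2.9,0.6],[0,0,0],[0,0,0]],"spin":[0,0,0,0,0,0,0,0,0,0,0,0,0,0,0,0,0,0]}' >/dev/null
python3 d.py 0.642 -0.267 0.021 84
```

```text
t 4.1 pos [ 0.6409 -0.2637  0.1513] head 84.5 q1,q6 [-22. -17.] spin 0.5 trans [-0.32  0.15 13.03]
```

```bash
python3 -m handwheel '{"jaw":[0,0,0,0,0,0,0,0,255,255,255,255,255,255,255,255,255,255],"translation":[[-0.32,0.15,2],[0,0,2],[0,0,2],[0,0,2],[0,0,2],[0,0,2],[0,0,1],[0,0,0],[0,0,0],[0,0,0],[0,0,0],[0,0,0],[0,0,0],[0,0,0],[0,0,0],[0,0,0],[0,0,0],[0,0,0]],"spin":[0.5,0,0,0,0,0,0,0,0,0,0,0,0,0,0,0,0,0]}' 50
python3 d.py 0.642 -0.267 0.17 84
```

```text
t: 5.9
eef_pos: [0.6425, -0.2678, 0.0234]
eef_rot: [[0.109, 0.994, 0.001], [0.994, -0.109, -0.001], [-0.0, 0.001, -1.0]]
force: [-0.9, 0.6, 5.4]
gripper_width: 0.359
t 5.9 pos [ 0.6425 -0.2678  0.0234] head 83.8 q1,q6 [-23. -16.] spin -0.2 trans [  0.08  -0.06 -14.66]
```

```bash
python3 -m handwheel '{"jaw":[255,255,255,255,255,255,255],"translation":[[0,0,-1],[0,0,-2.5],[0,0,-3],[0,0,-3],[0,0,-3],[0,0,-2.5],[0,0,0]],"spin":[0,0,0,0,0,0,0]}' | tail -2;  python3 d.py 0.557 0.011 0.12 77.7
```

```text
force: [1.1, -1.1, -1.6]
gripper_width: 0.356
t 6.6 pos [ 0.6435 -0.2683  0.1768] head 83.8 q1,q6 [-23. -16.] spin 6.1 trans [ 25.44 -14.4    5.68]
```

```bash
python3 -m handwheel '{"jaw":[255,255,255,255,255,255,255,255,255,255,255,255],"translation":[[0,0,0],[2.8,-1.6,0.2],[2.8,-1.6,0.2],[2.8,-1.6,0.2],[2.8,-1.6,0.2],[2.8,-1.6,0.2],[2.8,-1.6,0.6],[2.8,-1.6,1],[2.8,-1.6,1],[2.8,-1.6,1],[0,0,0],[0,0,0]],"spin":[6.1,0,0,0,0,0,0,0,0,0,0,0]}' | tail -2;  python3 d.py 0.557 0.011 0.044 77.7
python3 - <<'E'
from h import *
for n in("top","side"): cv2.imwrite(f"pics/{n}1.png",get_image(n))
a=cv2.imread("pics/top1.png")[110:270,200:360]; b=cv2.imread("pics/side1.png")[150:310,210:370]
cv2.imwrite("pics/v1.png",cv2.resize(np.hstack([a,b]),(800,400),interpolation=cv2.INTER_CUBIC))
E
```

```text
force: [1.0, 0.1, -0.5]
gripper_width: 0.35
t 7.8 pos [0.5546 0.0098 0.1257] head 77.8 q1,q6 [ 1. 13.] spin 0.1 trans [0.17 0.21 8.17]
```

View pics/v1.png

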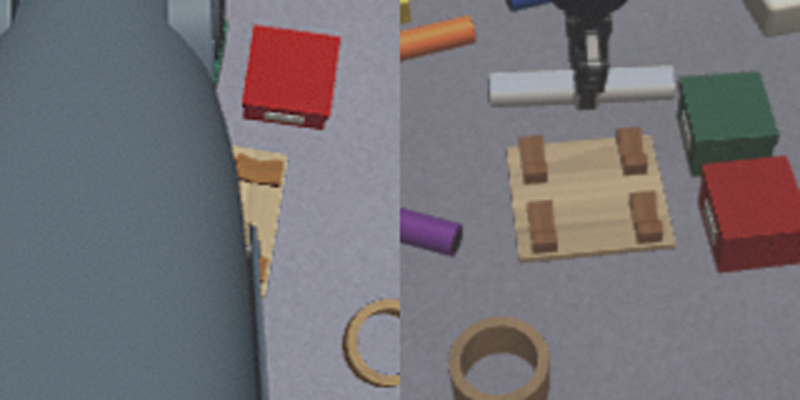

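```bash
python3 -m handwheel '{"jaw":[255,255,255,255,255,255,255,255,255],"translation":[[0.17,0.2,1.5],[0,0,1.5],[0,0,1.5],[0,0,1.2],[0,0,1],[0,0,0.6],[0,0,0.4],[0,0,0],[0,0,0]],"spin":[0,0,0,0,0,0,0,0,0]}' | tail -3;  python3 d.py 0.557 0.011 0.044 77.7
```

```text
eef_rot: [[0.214, 0.977, 0.001], [0.977, -0.214, 0.0], [0.0, 0.001, -1.0]]
force: [-0.2, -0.6, -1.9]
gripper_width: 0.353
t 8.8 pos [0.5578 0.0105 0.0497] head 77.7 q1,q6 [ 1. 13.] spin -0.0 trans [ 0.03 -0.09  0.57]
```

```bash
python3 -m handwheel '{"jaw":[255,255,255,255],"translation":[[0,0,0.3],[0,0,0.2],[0,0,0],[0,0,0]],"spin":[0,0,0,0]}' | tail -2;  python3 d.py 0.557 0.011 0.044 77.7; python3 -m handwheel '{"jaw":[255,255,255,255],"translation":[[0,0,0.15],[0,0,0.15],[0,0,0],[0,0,0]],"spin":[0,0,0,0]}' | tail -2;  python3 d.py 0.557 0.011 0.044 77.7
```

```text
force: [-2.2, -0.7, 11.9]
gripper_width: 0.352
t 9.2 pos [0.5584 0.0107 0.0458] head 77.7 q1,q6 [ 1. 13.] spin 0.0 trans [-0.   -0.14  0.18]
force: [-5.3, -1.2, 26.5]
gripper_width: 0.352
t 9.6 pos [0.5589 0.0106 0.0443] head 77.7 q1,q6 [ 1. 13.] spin 0.0 trans [-0.   -0.19  0.03]
```

```bash
python3 -m handwheel '{"jaw":[90,90,90,90,90,90,90,90,90,90,90,90,90],"translation":[[0,0,-0.2],[0,0,0],[0,0,0],[0,0,0],[0,0,0],[0,0,0],[0,0,-1.5],[0,0,-3],[0,0,-4],[0,0,-4],[0,0,-2],[0,0,0],[0,0,0]],"spin":[0,0,0,0,0,0,0,0,0,0,0,0,0]}' | tail -2;  python3 d.py 0.406 -0.3385 0.15 80.5
```

```text
force: [-1.0, -0.5, -0.3]
gripper_width: 0.648
t 10.9 pos [0.5575 0.0105 0.1882] head 77.7 q1,q6 [ 1. 13.] spin -2.8 trans [-36.92  -9.18   3.82]
```

```bash
python3 -m handwheel '{"jaw":[0,0,0,0,0,0,0,0,0,0,0,0,0,0],"translation":[[0,0,0],[-3.1,-0.76,0.3],[-3.1,-0.76,0.3],[-3.1,-0.76,0.3],[-3.1,-0.76,0.3],[-3.1,-0.76,0.3],[-3.1,-0.76,0.3],[-3.1,-0.76,0.3],[-3.1,-0.76,0.3],[-3.1,-0.76,0.3],[-3.1,-0.76,0.3],[-3.1,-0.76,0.4],[-2.8,-0.8,0.4],[0,0,0]],"spin":[-2.8,0,0,0,0,0,0,0,0,0,0,0,0,0]}' | tail -2;  python3 d.py 0.406 -0.3385 0.024 80.5
python3 - <<'E'
from h import *
for n in("top","side"): cv2.imwrite(f"pics/{n}2.png",get_image(n))
a=cv2.imread("pics/top2.png")[110:270,200:360]; b=cv2.imread("pics/side2.png")[150:310,210:370]
cv2.imwrite("pics/v2.png",cv2.resize(np.hstack([a,b]),(800,400),interpolation=cv2.INTER_CUBIC))
E
```

```text
force: [0.2, 0.6, -0.8]
gripper_width: 0.999
t 12.3 pos [ 0.4039 -0.34    0.1481] head 80.3 q1,q6 [-40. -30.] spin -0.2 trans [ 0.18  0.19 12.41]
```

View pics/v2.png

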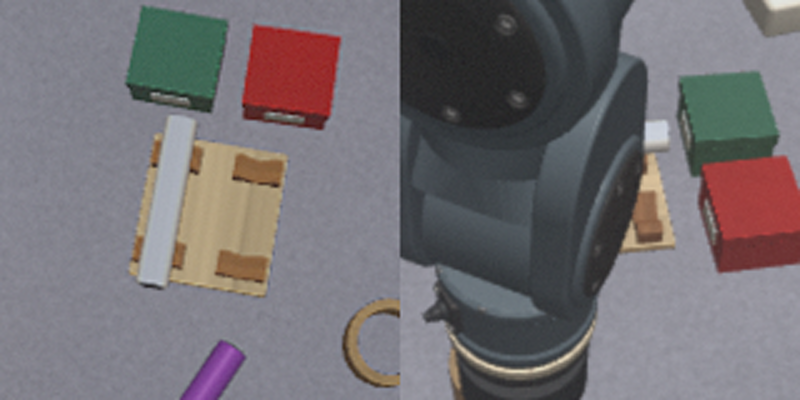

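The silver pole lies in the left groove, from (180,117) to (152,285) in the crop, with the green carton behind it. I'll fit it at z=36.6 mm to refine the cradle, and grasp the black pole.

```bash
python3 - <<'E'
from m1 import *
im=cv2.imread("pics/top2.png"); h=mask(im,"silver",(267,190),42); 
p,r=fitz({"top":h},CYL,(.557,.011,-.2),.0366); print((p[:2]*1e3).round(1),np.degrees(p[3]).round(1),r.round(1))
E
python3 -m handwheel '{"jaw":[0,0,0,0,0,0,0,0,255,255,255,255,255,255,255,255,255,255],"translation":[[0.18,0.19,2],[0,0,2],[0,0,2],[0,0,2],[0,0,2],[0,0,1.5],[0,0,0.9],[0,0,0],[0,0,0],[0,0,0],[0,0,0],[0,0,0],[0,0,0],[0,0,0],[0,0,0],[0,0,0],[0,0,0],[0,0,0]],"spin":[-0.2,0,0,0,0,0,0,0,0,0,0,0,0,0,0,0,0,0]}' 50|tail -2
python3 d.py 0.406 -0.3385 0.17 80.5
```

```text
[556.9  10.3] -10.2 [-0.  -0.   0.3 -0.5  1.6]
force: [-0.8, 0.4, 6.0]
gripper_width: 0.355
t 14.2 pos [ 0.4086 -0.3371  0.0271] head 80.7 q1,q6 [-40. -30.] spin 0.2 trans [ -0.18  -0.23 -14.29]
```

```bash
python3 -m handwheel '{"jaw":[255,255,255,255,255,255,255],"translation":[[0,0,-1],[0,0,-2.5],[0,0,-3],[0,0,-3],[0,0,-3],[0,0,-2.5],[0,0,0]],"spin":[0,0,0,0,0,0,0]}' | tail -2;  python3 d.py 0.541 -0.072 0.13 79.5
python3 - <<'E'
from h import *
cv2.imwrite(f"pics/side3.png",get_image("side")); b=cv2.imread("pics/side3.png")[220:420,170:370]
cv2.imwrite("pics/v3.png",cv2.resize(b,(500,500),interpolation=cv2.INTER_CUBIC))
E
```

```text
force: [0.5, -0.3, -2.0]
gripper_width: 0.358
t 14.9 pos [ 0.4094 -0.3379  0.1803] head 80.7 q1,q6 [-40. -30.] spin 1.2 trans [28.54  8.09  5.03]
```

View pics/v3.png

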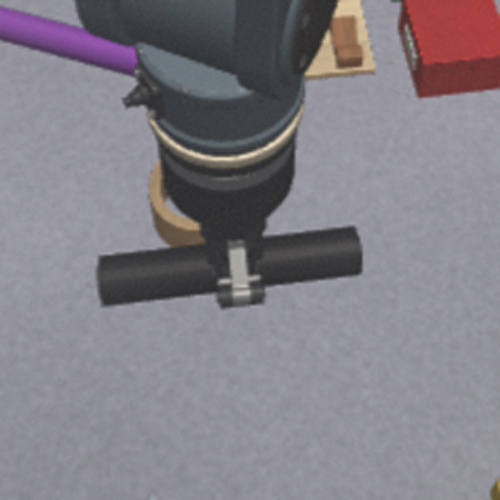

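The black pole is held level, from (100,280) to (361,250), and sits about 4 mm toward the near end. I'll shift it a little farther along x.

```bash
python3 -m handwheel '{"jaw":[255,255,255,255,255,255,255,255,255,255,255,255],"translation":[[0,0,0],[2.85,0.84,0.2],[2.85,0.84,0.2],[2.85,0.84,0.2],[2.85,0.84,0.2],[2.85,0.84,0.2],[2.85,0.84,0.6],[2.85,0.84,0.8],[2.85,0.84,0.8],[2.85,0.84,0.8],[2.85,0.84,0.8],[0,0,0]],"spin":[1.2,0,0,0,0,0,0,0,0,0,0,0]}' | tail -2;  python3 d.py 0.544 -0.073 0.055 79.5
```

```text
force: [-0.1, -0.2, -1.4]
gripper_width: 0.356
t 16.15 pos [ 0.5427 -0.0691  0.1258] head 79.6 q1,q6 [-7.  3.] spin 0.1 trans [-0.36  0.2   7.08]
```

```bash
python3 -m handwheel '{"jaw":[255,255,255,255,255,255,255,255,255],"translation":[[-0.36,0.2,1.5],[0,0,1.5],[0,0,1.5],[0,0,1.2],[0,0,0.8],[0,0,0.4],[0,0,0.2],[0,0,0],[0,0,0]],"spin":[0,0,0,0,0,0,0,0,0]}' | tail -2;  python3 d.py 0.544 -0.073 0.048 79.5;  python3 -m handwheel '{"jaw":[255,255,255,255],"translation":[[0,0,0.25],[0,0,0.2],[0,0,0],[0,0,0]],"spin":[0,0,0,0]}' | tail -2;  python3 d.py 0.544 -0.073 0.048 79.5
```

```text
force: [0.1, -0.7, -0.7]
gripper_width: 0.35
t 17.05 pos [ 0.5445 -0.0759  0.0578] head 79.5 q1,q6 [-8.  3.] spin -0.0 trans [ 0.27 -0.1   0.98]
force: [0.2, -0.1, -1.1]
gripper_width: 0.351
t 17.45 pos [ 0.5441 -0.0758  0.0528] head 79.5 q1,q6 [-8.  3.] spin -0.0 trans [ 0.27 -0.06  0.48]
```

```bash
python3 -m handwheel '{"jaw":[255,255,255,255,255],"translation":[[0.25,0,0],[0,0,0.2],[0,0,0.15],[0,0,0],[0,0,0]],"spin":[0,0,0,0,0]}' | tail -2;  python3 d.py 0.544 -0.073 0.048 79.5;  python3 -m handwheel '{"jaw":[255,255,255,255],"translation":[[0,0,0.15],[0,0,0.15],[0,0,0],[0,0,0]],"spin":[0,0,0,0]}' | tail -2;  python3 d.py 0.544 -0.073 0.048 79.5
```

```text
force: [-0.0, -0.3, -1.4]
gripper_width: 0.348
t 17.95 pos [ 0.5446 -0.0734  0.0492] head 79.5 q1,q6 [-8.  3.] spin -0.0 trans [ 0.02 -0.07  0.12]
force: [-3.3, 2.1, 14.9]
gripper_width: 0.355
t 18.35 pos [ 0.5451 -0.0732  0.0478] head 79.5 q1,q6 [-8.  3.] spin 0.0 trans [-0.   -0.11 -0.02]
```

Contact came at about 0.048, so the pole is seated. I'll release it, rise, and move off toward the saddle to look.

```bash
python3 -m handwheel '{"jaw":[90,90,90,90,90,90,90,90,90,90,90,90,90],"translation":[[0,0,-0.1],[0,0,0],[0,0,0],[0,0,0],[0,0,0],[0,0,0],[0,0,-1.5],[0,0,-3],[0,0,-4],[0,0,-4],[0,0,-2],[0,0,0],[0,0,0]],"spin":[0,0,0,0,0,0,0,0,0,0,0,0,0]}' | tail -2;  python3 d.py 0.407 0.337 0.15 0;python3 d.py 0.407 0.337 0.15 180
```

```text
force: [-0.7, 0.6, -1.1]
gripper_width: 0.646
t 19.65 pos [ 0.5447 -0.0734  0.1922] head 79.5 q1,q6 [-8.  3.] spin 79.5 trans [-13.77 -41.04   4.22]
t 19.65 pos [ 0.5447 -0.0734  0.1922] head 79.5 q1,q6 [-8.  3.] spin -100.5 trans [13.77 41.04  4.22]
```

```bash
python3 -m handwheel '{"jaw":[0,0,0,0,0,0,0,0,0,0,0],"translation":[[0,0,0],[0,0,0],[0,0,0],[0,0,0],[0,0,0],[0,0,0],[0,0,0],[0,0,0],[0,0,0],[0,0,0],[0,0,0]],"spin":[7.95,7.95,7.95,7.95,7.95,7.95,7.95,7.95,7.95,7.95,0]}' >/dev/null
python3 -m handwheel '{"jaw":[0,0,0,0,0,0,0,0,0,0,0,0,0,0,0,0],"translation":[[-0.98,-2.93,0.3],[-0.98,-2.93,0.3],[-0.98,-2.93,0.3],[-0.98,-2.93,0.3],[-0.98,-2.93,0.3],[-0.98,-2.93,0.3],[-0.98,-2.93,0.3],[-0.98,-2.93,0.3],[-0.98,-2.93,0.3],[-0.98,-2.93,0.3],[-0.98,-2.93,0.3],[-0.98,-2.93,0.3],[-0.98,-2.93,0.3],[-0.98,-2.93,0.3],[0,0,0],[0,0,0]],"spin":[0,0,0,0,0,0,0,0,0,0,0,0,0,0,0,0]}'|tail -2
python3 d.py 0.407 0.337 0.024 0
python3 - <<'E'
from m1 import *
for n in("top","side"): cv2.imwrite(f"pics/{n}4.png",get_image(n))
a=cv2.imread("pics/top4.png")[110:270,200:360]; b=cv2.imread("pics/side4.png")[110:310,180:380]
cv2.imwrite("pics/v4.png",np.hstack([cv2.resize(x,(400,400),interpolation=cv2.INTER_CUBIC) for x in (a,b)]))
for k,uv,uv2,p0 in(("silver",(267,190),(295,195),(.557,.011,-.2)),("black",(300,197),(295,225),(.541,-.072,-.2))):
    ob={n:mask(cv2.imread(f"pics/{n}4.png"),k,u,48) for n,u in(("top",uv),("side",uv2))}
    for sub in(ob,{"top":ob["top"]}):
        p,r=fitz(sub,CYL,p0,.0366); print(k,(p[:2]*1e3).round(1),np.degrees(p[3]).round(1),r.round(1))
    p,r=fit(ob,CYL,[*p0[:2],.0366,p0[2]]);print("  free",(p[:3]*1e3).round(1),np.degrees(p[3]).round(1),r)
E
```

```text
force: [0.1, 0.8, 0.5]
gripper_width: 0.999
t 22.35 pos [0.407  0.3369 0.1493] head 0.2 q1,q6 [ 40. 129.] spin 0.2 trans [ 0.000e+00 -1.000e-02  1.253e+01]
silver [557.   12.6] -10.1 [-0.8  0.2  0.3 -0.5  1.7  0.5  0.7  1.5 -0.   0.4]
silver [557.6  10.6] -10.3 [-0.  -0.   0.3 -0.5  1.6]
  free [556.8  12.3  37.5] -10.1 1.718272616923658
black [543.5 -72.6] -10.4 [ 0.   0.6 -0.1 -0.9  2.9  0.6 -0.4  0.9  0.1  0. ]
black [545.1 -72.6] -10.9 [-0.  -0.1 -0.  -1.1  2.8]
  free [544.6 -71.   30.8] -10.3 2.6477129227923304
```

View pics/v4.png

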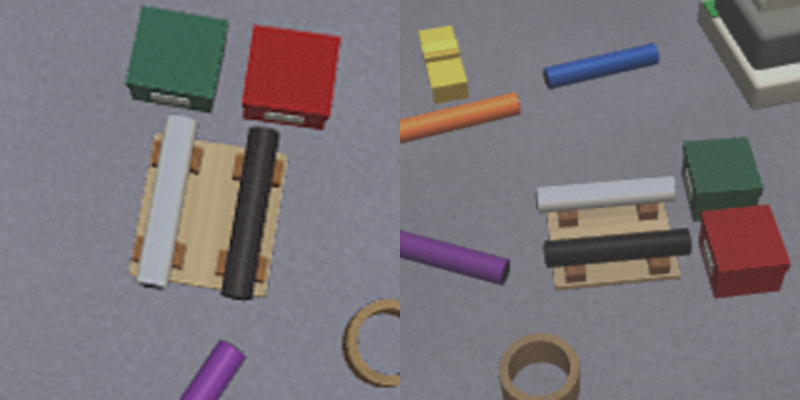

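Both poles are seated parallel: silver at (557,12), black at (544,-72.5), yaw -10.3°. Their midpoint is (550,-30), which agrees with the cradle. Now I'll grip the saddle.

```bash
python3 -m handwheel '{"jaw":[0,0,0,0,0,0,0,0,255,255,255,255,255,255,255,255,255],"translation":[[0,0,2],[0,0,2],[0,0,2],[0,0,2],[0,0,2],[0,0,1.5],[0,0,1],[0,0,0],[0,0,0],[0,0,0],[0,0,0],[0,0,0],[0,0,0],[0,0,0],[0,0,0],[0,0,0],[0,0,0]],"spin":[0,0,0,0,0,0,0,0,0,0,0,0,0,0,0,0,0]}' 50|tail -2
python3 d.py 0.407 0.337 0.17 0
python3 -m handwheel '{"jaw":[255,255,255,255,255,255,255],"translation":[[0,0,-1],[0,0,-2.5],[0,0,-3],[0,0,-3],[0,0,-3],[0,0,-2.5],[0,0,0]],"spin":[0,0,0,0,0,0,0]}' | tail -2;  python3 d.py 0.5495 -0.0305 0.16 -10.3
```

```text
force: [0.4, -1.0, 5.5]
gripper_width: 0.579
t 24.15 pos [0.4083 0.3373 0.0264] head -0.0 q1,q6 [ 40. 130.] spin -0.0 trans [ -0.13   0.03 -14.36]
force: [-0.2, -0.4, -1.8]
gripper_width: 0.582
t 24.85 pos [0.4089 0.338  0.1793] head -0.0 q1,q6 [ 40. 130.] spin 10.3 trans [20.42 33.75  1.93]
```

```bash
python3 -m handwheel '{"jaw":[255,255,255,255,255,255,255,255,255,255,255,255,255,255,255,255,255],"translation":[[0,0,0],[0,0,0],[1.57,2.6,0.1],[1.57,2.6,0.1],[1.57,2.6,0.1],[1.57,2.6,0.1],[1.57,2.6,0.1],[1.57,2.6,0.1],[1.57,2.6,0.4],[1.57,2.6,0.8],[1.57,2.6,0.8],[1.57,2.6,0.8],[1.57,2.6,0.8],[1.57,2.6,0.8],[1.57,2.6,0.8],[0,0,0],[0,0,0]],"spin":[5.2,5.1,0,0,0,0,0,0,0,0,0,0,0,0,0,0,0]}' | tail -2;  python3 d.py 0.5495 -0.0305 0.0675 -10.3
python3 - <<'E'
from h import *
cv2.imwrite(f"pics/side5.png",get_image("side")); b=cv2.imread("pics/side5.png")[120:280,210:370]
cv2.imwrite("pics/v5.png",cv2.resize(b,(600,600),interpolation=cv2.INTER_CUBIC))
E
```

```text
force: [-0.3, 0.7, -1.9]
gripper_width: 0.582
t 26.55 pos [ 0.5471 -0.0326  0.1163] head -10.4 q1,q6 [-3. 97.] spin -0.1 trans [ 0.2  -0.25  4.88]
```

View pics/v5.png

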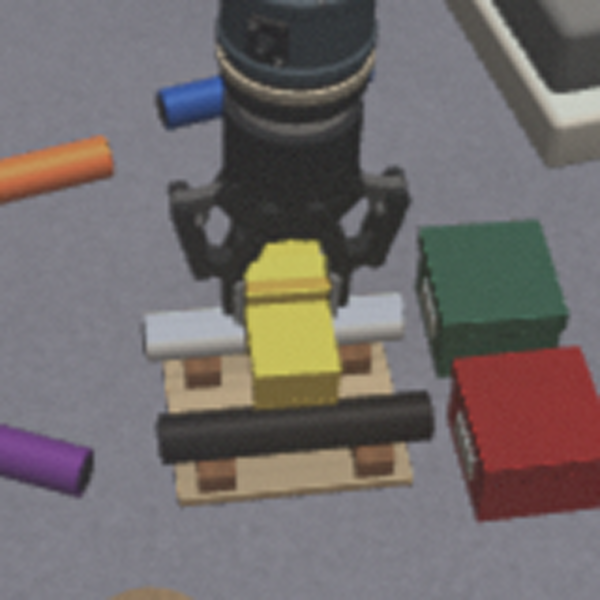

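Run:
```python
from h import *
print(proj("side",[.5353,-.0975,.121]),onz("side",289.0,219.0,.121))
for du in(0,.005): print(onz("side",288.9,227.6,.090+du))
```

```text
[290.07384159 219.13312148] [ 0.53318927 -0.0964967   0.121     ]
[ 0.53421527 -0.09600403  0.09      ]
[ 0.53284843 -0.09969348  0.095     ]
```

The saddle hangs level over both poles. Its -y end projects within 1 px, about 2 mm, of where the TCP predicts it. Lowering.

```bash
python3 -m handwheel '{"jaw":[255,255,255,255,255,255,255],"translation":[[0.2,-0.2,0.5],[0,0,1],[0,0,1],[0,0,0.8],[0,0,0.5],[0,0,0],[0,0,0]],"spin":[0,0,0,0,0,0,0]}' | tail -2;  python3 d.py 0.5495 -0.0307 0.0675 -10.3
```

```text
force: [0.8, 1.1, -2.5]
gripper_width: 0.58
t 27.3 pos [ 0.5502 -0.0306  0.0793] head -10.3 q1,q6 [-3. 97.] spin -0.0 trans [-0.07  0.02  1.18]
```

```bash
python3 -m handwheel '{"jaw":[255,255,255,255,255,255],"translation":[[0,0,0.4],[0,0,0.3],[0,0,0.2],[0,0,0.1],[0,0,0],[0,0,0]],"spin":[0,0,0,0,0,0]}' | tail -2;  python3 d.py 0.5495 -0.0307 0.0675 -10.3
```

```text
force: [0.3, 0.6, -1.8]
gripper_width: 0.577
t 27.9 pos [ 0.5502 -0.0306  0.0694] head -10.3 q1,q6 [-3. 97.] spin -0.0 trans [-0.07  0.02  0.19]
```

```bash
python3 -m handwheel '{"jaw":[255,255,255,255],"translation":[[0,0,0.15],[0,0,0.1],[0,0,0],[0,0,0]],"spin":[0,0,0,0]}' | tail -2;  python3 d.py 0.5495 -0.0307 0.0675 -10.3
```

```text
force: [-1.7, -5.6, 8.0]
gripper_width: 0.576
t 28.3 pos [ 0.5506 -0.0315  0.0678] head -10.4 q1,q6 [-3. 97.] spin -0.1 trans [-0.12 -0.06  0.03]
```

```bash
python3 -m handwheel '{"jaw":[40,40,40,40,40,40,40,40,40,40,40,40,40,40],"translation":[[0,0,0],[0,0,0],[0,0,0],[0,0,0],[0,0,0],[0,0,0],[0,0,0],[0,0,-1.5],[0,0,-3],[0,0,-4],[0,0,-4],[0,0,-1],[0,0,0],[0,0,0]],"spin":[0,0,0,0,0,0,0,0,0,0,0,0,0,0]}' | tail -2;  python3 d.py 0.4066 0.2193 0.15 94.3
```

```text
force: [-0.1, 1.1, 0.3]
gripper_width: 0.844
t 29.7 pos [ 0.5497 -0.0306  0.2008] head -10.3 q1,q6 [-3. 97.] spin -104.6 trans [ 25.99 -12.4    5.08]
```

```bash
python3 -m handwheel '{"jaw":[0,0,0,0,0,0,0,0,0,0,0,0,0,0],"translation":[[0,0,0],[0,0,0],[0,0,0],[0,0,0],[0,0,0],[0,0,0],[0,0,0],[0,0,0],[0,0,0],[0,0,0],[0,0,0],[0,0,0],[0,0,0],[0,0,0]],"spin":[-8.05,-8.05,-8.05,-8.05,-8.05,-8.05,-8.05,-8.05,-8.05,-8.05,-8.05,-8.05,-8.05,0]}' >/dev/null
python3 -m handwheel '{"jaw":[0,0,0,0,0,0,0,0,0,0,0,0],"translation":[[2.6,-1.24,0.5],[2.6,-1.24,0.5],[2.6,-1.24,0.5],[2.6,-1.24,0.5],[2.6,-1.24,0.5],[2.6,-1.24,0.5],[2.6,-1.24,0.5],[2.6,-1.24,0.5],[2.6,-1.24,0.5],[2.6,-1.24,0.5],[0,0,0],[0,0,0]],"spin":[0,0,0,0,0,0,0,0,0,0,0,0]}'|tail -2
python3 d.py 0.4066 0.2193 0.022 94.3
python3 - <<'E'
from m1 import *
for n in("top","side"): cv2.imwrite(f"pics/{n}6.png",get_image(n))
a=cv2.imread("pics/top6.png")[135:255,220:340]; b=cv2.imread("pics/side6.png")[160:280,230:350]
cv2.imwrite("pics/v6.png",np.hstack([cv2.resize(x,(400,400),interpolation=cv2.INTER_CUBIC) for x in (a,b)]))
E
```

```text
force: [0.4, -0.9, -0.0]
gripper_width: 0.995
t 32.3 pos [0.4063 0.2194 0.151 ] head 94.2 q1,q6 [28. 24.] spin -0.1 trans [-1.00e-02  3.00e-02  1.29e+01]
```

View pics/v6.png

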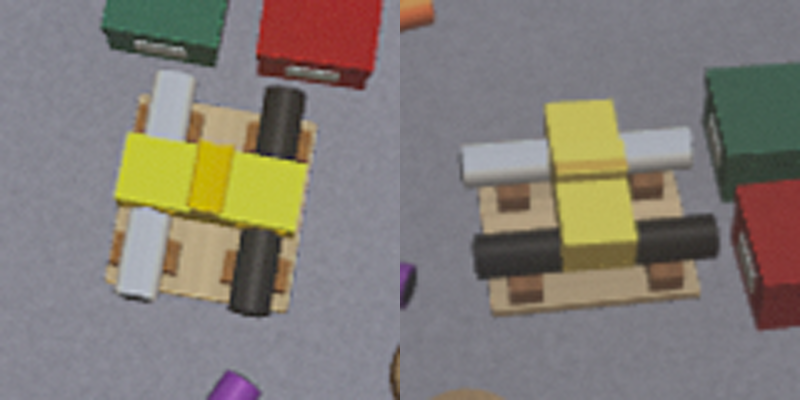

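```bash
python3 - <<'E'
from h import *
t=lambda u,v:("top",220+u/3.333-.35,135+v/3.333-.35); s=lambda u,v:("side",230+(u-400)/3.333-.35,160+v/3.333-.35)
P=[]
for n,a,b in(("-far",t(308,162),s(636,240)),("-near",t(298,235),s(560,243)),("+far",t(130,135),s(612,100)),("+near",t(117,202),s(546,105))):
    p,e=tri(a,b); P.append(p); print(n,(p*1e3).round(1),round(e*1e3,1))
m=np.mean(P,0); d=P[2]+P[3]-P[0]-P[1]; print("centre",m.round(4),"yaw",np.degrees(-np.arctan2(d[0],d[1])).round(1))
E
python3 -m handwheel '{"jaw":[0,0,0,0,0,0,0,0,255,255,255,255,255,255,255,255,255,255],"translation":[[0,0,2],[0,0,2],[0,0,2],[0,0,2],[0,0,2],[0,0,1.7],[0,0,1],[0,0,0],[0,0,0],[0,0,0],[0,0,0],[0,0,0],[0,0,0],[0,0,0],[0,0,0],[0,0,0],[0,0,0],[0,0,0]],"spin":[0,0,0,0,0,0,0,0,0,0,0,0,0,0,0,0,0,0]}' 50|tail -2
python3 d.py 0.4066 0.2193 0.17 94.3
python3 -m handwheel '{"jaw":[255,255,255,255,255,255,255,255],"translation":[[0,0,-1],[0,0,-2.5],[0,0,-3],[0,0,-3],[0,0,-3],[0,0,-3],[0,0,-3],[0,0,0]],"spin":[0,0,0,0,0,0,0,0]}' | tail -2;  python3 d.py 0.5495 -0.031 0.17 79.6
```

```text
-far [ 562.7 -101.2   72.4] 4.3
-near [509.8 -93.3  77.9] 1.3
+far [585.6  27.1  71.9] 0.5
+near [536.7  35.8  71.9] 1.9
centre [ 0.5487 -0.0329  0.0735] yaw -10.9
force: [-1.4, -1.2, 7.1]
gripper_width: 0.353
t 34.2 pos [0.4074 0.2196 0.0256] head 94.3 q1,q6 [28. 24.] spin 0.0 trans [ -0.02  -0.08 -14.44]
force: [1.4, 0.9, -0.6]
gripper_width: 0.352
t 35.0 pos [0.4084 0.2202 0.2142] head 94.3 q1,q6 [28. 24.] spin 14.7 trans [-22.16  18.41   4.42]
```

The saddle is seated: centre (549,-33), shoulders at z 73.5 (41 + ~31 expected), yaw -10.9°. The orange pole is gripped, so I'll carry it over.

```bash
python3 -m handwheel '{"jaw":[255,255,255,255,255,255,255,255,255,255,255,255,255],"translation":[[0,0,0],[0,0,0],[-2.46,2.04,0],[-2.46,2.04,0],[-2.46,2.04,0],[-2.46,2.04,0],[-2.46,2.04,0.6],[-2.46,2.04,1],[-2.46,2.04,1],[-2.46,2.04,1],[-2.46,2.04,0.8],[0,0,0],[0,0,0]],"spin":[7.4,7.3,0,0,0,0,0,0,0,0,0,0,0]}' | tail -2;  python3 d.py 0.549 -0.032 0.11 79.5
python3 - <<'E'
from h import *
cv2.imwrite(f"pics/side7.png",get_image("side")); b=cv2.imread("pics/side7.png")[130:270,210:370]
cv2.imwrite("pics/v7.png",cv2.resize(b,(640,560),interpolation=cv2.INTER_CUBIC))
E
```

```text
force: [-0.3, 0.0, -0.3]
gripper_width: 0.357
t 36.3 pos [ 0.5471 -0.0319  0.1652] head 79.5 q1,q6 [-3.  7.] spin 0.0 trans [0.03 0.19 5.52]
```

View pics/v7.png

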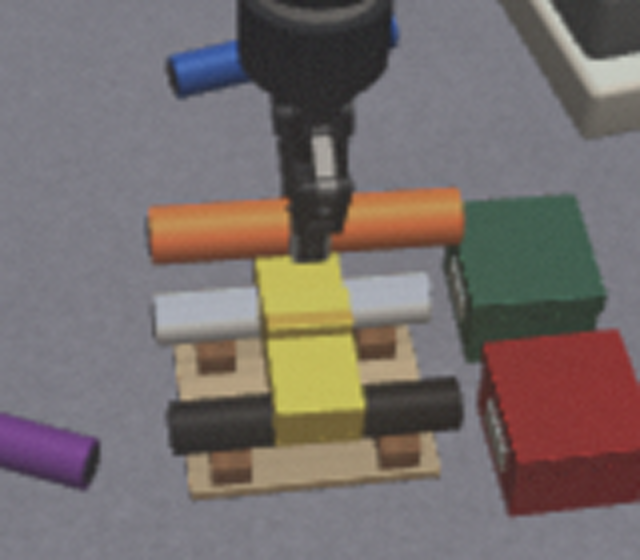

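The orange pole hangs level and parallel, from (150,232) to (463,212), above the saddle's groove at (305,320). Lowering slowly.

```bash
python3 -m handwheel '{"jaw":[255,255,255,255,255,255,255,255],"translation":[[0,0.4,0.8],[0,0,1],[0,0,1],[0,0,0.8],[0,0,0.6],[0,0,0.3],[0,0,0],[0,0,0]],"spin":[0,0,0,0,0,0,0,0]}' | tail -2;  python3 d.py 0.551 -0.032 0.11 79.5
```

```text
force: [0.6, -0.3, -1.2]
gripper_width: 0.352
t 37.15 pos [ 0.5517 -0.0323  0.121 ] head 79.6 q1,q6 [-3.  7.] spin 0.1 trans [ 0.02 -0.08  1.1 ]
```

```bash
python3 -m handwheel '{"jaw":[255,255,255,255,255],"translation":[[0,0,0.4],[0,0,0.2],[0,0,0.15],[0,0,0],[0,0,0]],"spin":[0,0,0,0,0]}' | tail -2;  python3 d.py 0.551 -0.032 0.11 79.5; python3 -m handwheel '{"jaw":[255,255,255,255],"translation":[[0,0,0.15],[0,0,0.1],[0,0,0],[0,0,0]],"spin":[0,0,0,0]}' | tail -2;  python3 d.py 0.551 -0.032 0.11 79.5
```

```text
force: [-0.8, 0.5, -1.5]
gripper_width: 0.356
t 37.65 pos [ 0.5516 -0.0323  0.1133] head 79.6 q1,q6 [-3.  7.] spin 0.1 trans [ 0.02 -0.06  0.33]
force: [-0.2, 1.7, -0.3]
gripper_width: 0.352
t 38.05 pos [ 0.5516 -0.0322  0.1108] head 79.6 q1,q6 [-3.  7.] spin 0.1 trans [ 0.01 -0.06  0.08]
```

```bash
python3 -m handwheel '{"jaw":[255,255,255,255],"translation":[[0,0,0.1],[0,0,0.05],[0,0,0],[0,0,0]],"spin":[0,0,0,0]}' | tail -2;  python3 d.py 0.551 -0.032 0.11 79.5
```

```text
force: [-1.8, 3.0, 8.8]
gripper_width: 0.354
t 38.45 pos [ 0.552  -0.0319  0.1102] head 79.6 q1,q6 [-3.  7.] spin 0.1 trans [-0.03 -0.09  0.02]
```

```bash
python3 -m handwheel '{"jaw":[100,100,100,100,100,100,100,100,100,100,100,100,100,100,100,100],"translation":[[0,0,0],[0,0,0],[0,0,0],[0,0,0],[0,0,0],[0,0,0],[0,0,-0.5],[0,0,-1.5],[0,0,-3],[0,0,-4],[0,0,-2],[0,0,0],[-3,-2,0],[-3,-2,0],[-3,-2,0],[-3,-2,0]],"spin":[0,0,0,0,0,0,0,0,0,0,0,0,0,0,0,0]}' | tail -2
python3 -m handwheel '{"jaw":[100,100,100,100,100,100],"translation":[[-4,-1,0],[-4,-1,0],[-4,-1,0],[-3,0,0],[0,0,0],[0,0,0]],"spin":[0,0,0,0,0,0]}' | tail -2
python3 - <<'E'
from m1 import *
for n in("top","side"): cv2.imwrite(f"pics/{n}8.png",get_image(n))
a=cv2.imread("pics/top8.png")[135:255,220:340]; b=cv2.imread("pics/side8.png")[150:270,230:350]
cv2.imwrite("pics/v8.png",np.hstack([cv2.resize(x,(400,400),interpolation=cv2.INTER_CUBIC) for x in (a,b)]))
E
```

```text
force: [0.6, -1.0, 0.7]
gripper_width: 0.609
force: [-0.4, 0.4, 0.4]
gripper_width: 0.61
```

View pics/v8.png

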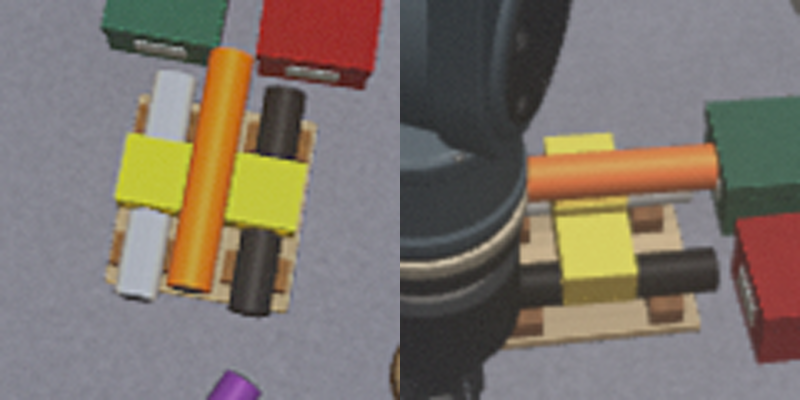

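Run:
```python
from m1 import *
im=cv2.imread("pics/top8.png")
p,r=fitz({"top":mask(im,"orange",(283,186),45)},CYL,(.55,-.032,-.19),.1005); print((p[:2]*1e3).round(1),np.degrees(p[3]).round(1),r.round(1))
b0=cv2.imread("pics/top0.png")
for u,v,w,h in((150,120,35,85),(330,225,50,45)): print("moved?",cv2.absdiff(b0,im)[v:v+h,u:u+w].mean())
d=p[:2]-[.5487,-.0325]; c,s=np.cos(p[3]),np.sin(p[3]); print("rel saddle along/across mm",(c*d[0]+s*d[1])*1e3,(-s*d[0]+c*d[1])*1e3)
print(env.get_state()["t"],env.get_state()["eef_pos"])
workorder.job_done()
```

```text
[554.4 -33.1] -13.2 [-0.  -0.1 -0.1 -1.8  3.4]
moved? 6.574005602240896
moved? 6.62874074074074
rel saddle along/across mm 5.6550379704742415 0.7099265483212135
40.75 [ 0.39461176 -0.27721874  0.21887947]
the job is handed in; nothing more can be done
```

The rack is built and handed in at t ≈ 41 s of the 136 s allowed; the hand-in itself gave no verdict.

**What I did:** I laid the silver pole in the green carton's groove and the black pole in the red carton's groove. I set the saddle across both and laid the orange pole in its top groove. Then I let go and moved the arm clear.

**Last checks:**

| Item | Measured | Expected or limit |
|---|---|---|
| Silver and black poles | within about 3 mm of centre, yaw -10.1° and -10.4° | 7 mm across, 20 mm along; parallel to cradle (about -10 to -11°) |
| Saddle | centre within about 3 mm of the cradle's, yaw -10.9°; touched down at the expected height | 8 mm across, 15 mm along |
| Orange pole | about 1 mm across and 6 mm along from the saddle's middle, yaw -13.2° | 7 mm across, 20 mm along; about 6.9° of parallel |

The silver and black poles were measured before the saddle went on. The last picture still shows both in their grooves.

**Disagreements:**
- **Orange yaw:** the -13.2° is about 2.5° off the rest, within the limit. It comes from the top view only, because the arm hid part of the rack from the side camera in the last picture.
- **Cradle yaw:** the first two-view fit gave -12.7°, while the top view and the seated poles gave about -10.3°, which I used.
- **Black pole height:** the free-height fit gave 31 mm instead of 36.6 mm. I put this down to its dark mask, since the saddle then seated at the right height.
- **Blue pole and tape:** they were never touched. A rough before-and-after image difference around each was about 6.6 grey levels. I did not measure the noise floor or refit their positions.

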